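Load a medicine carton into its stock lane with the push stick

TASK

Take the push stick from the steel tray and use its tip to feed the medicine carton from the loading apron through the narrow stock lane until it is fully home against the orange depth stop, pushing gently so the carton is not crushed and the stop stays where it is set. Then lay the stick flat in the steel tray again and let go. Do not touch the carton with the gripper, and leave the basket, the vial and the spare carton alone.

Things in the scene. Friction and masses are not known exactly. Their poses are not given: they have to be found in the camera images.
- lane: Fixed aluminium stock lane. Origin: middle of the channel mouth, at worktop height; +x is the feed direction (roughly to the robot's left), z up. Floor plate 4 mm thick. Channel from x = 0 to 190 mm, 44 mm wide inside, walls 6 mm thick; lips on top, 34 to 37 mm above the worktop, leave a 24 mm slot along the middle. The loading apron lies before the mouth.
- apron (a point): Middle of the lane's loading apron, on its floor, 67.5 mm before the mouth (lane x = -67.5 mm). The apron runs from lane x = -135 to 0 mm, is 100 mm wide and open above. From lane x = -62 to 0 mm two white guide wings, tops 34 mm above the worktop, narrow from 80 to 44 mm apart.
- shoe_place (a point): Tip of a blue sprung shoe at lane x = 55 mm on the channel's -y wall, its outer half under a grey cover that stands 40 mm out from that wall. Its round face stands 5.5 mm into the channel and yields sideways. When the carton's front meets it (lane x about 45 to 50 mm) the push rises to about 5 to 8 N, then drops to 1 to 5 N of drag: this is not yet the stop.
- stop_zone (a point): Middle of the range of the orange depth stop's face, on the channel floor (lane x = 127.5 mm). The face lies anywhere from lane x = 100 to 155 mm: clamped anew each time, its place is NOT measured, find it by feel. It is a stiff sprung buffer (8 N/mm, 4 mm travel) 40 mm wide, 24 mm high; its block, with a black clamp knob above the slot (53 mm high), holds up to 50 N.
- carton: Loose white medicine carton with a dark green and a blue band, 70 x 40 x 24 mm (x, y, z), 50 to 100 g, origin at the centre of its underside, long axis x. It starts on the loading apron in front of the mouth, its x axis roughly along the lane's, somewhat askew. The cardboard crushes if the stick presses it with more than 18 N.
- stick: Loose push stick, about 80 g: a wooden shaft 200 mm long, 18 mm wide, 12 mm high with an upright red grip on it, 50 mm long (x), 12 mm thick (y), from 12 to 56 mm above the stick's underside. Origin: on the underside, below the middle of the grip. +x points along the shaft to the tip, whose flat end is at x = 170 mm; the rear end is at x = -30 mm.
- tray: Fixed low steel tray, 250 x 90 mm (x, y), floor 3 mm thick, rim 12 mm high and 3 mm thick. Origin at the centre of its underside. The stick starts in it, lying about along the tray's x axis.
- basket: Lime green plastic basket, 130 x 100 x 55 mm, a bystander. Origin at the centre of its underside.
- vial: Small amber jar with a blue cap, 32 mm across, 60 mm high, standing beside the channel, a bystander. Origin at the centre of its underside.
- spare: A spare carton with an orange band, 70 x 40 x 24 mm, lying on the worktop, a bystander. Origin at the centre of its underside.
Mind the look-alikes: they are no part of the job. Several things have the shape of the stick; the one meant has the colours described above.

How it is judged:
By the outcome, as a careful person would: the job done as asked, in the order asked, and still so for the second after the job is handed in, with the robot touching nothing.
It also fails if it takes over 54 s, if anything falls off the work surface, if the arm or the gripper's body presses on something with over 40 N, if the wrist force passes 120 N, or if a joint passes its speed limit or range.

ROBOT

A 7-joint arm with a two-finger parallel gripper is mounted at the origin on the work surface. World frame = base frame: x ahead of the robot, y to its left, z up, the work surface at z = 0. Lengths are in m, angles in rad, forces in N, time in s.
With the tool pointing down it reaches from about 0.425 to 1.025 m from the base axis. Payload 9.4 kg.
Tool frame: the origin (TCP) lies on the mounting face of the last link; the fingertips stand 186 mm ahead of it and the grasp point (between the pads) lies 167 mm ahead of it (manip.grip_point_offset is the distance from the TCP to the grasp point, in m); z points along the fingers, y is the direction in which the jaws open and shut (so a half turn about z gives the same grasp; the last joint's range is limited). The gripper opens to 93 mm and grips with 3 to 60 N. Pads are 15 mm wide; open, the fingers measure 128 mm over their backs; the gripper's body (75 mm by 188 mm) begins 65 mm behind the grasp point.
Start: joints at [1.272, 0.599, -0.003, 1.599, 0.002, 0.943, -0.08], TCP at [0.159, -0.707, 0.405] pointing down, gripper open.
Joint ranges: [-2.57, 2.57], [-0.35, 1.97], [-1.29, 1.29], [0.11, 2.56], [-1.05, 4.19], [0.11, 1.86], [-2.63, 2.63]. Speed limits (rad/s): [2.22, 2.22, 3.01, 3.01, 3.14, 3.14, 3.14].

INTERFACE

Orientations are given as a unit quaternion [w, x, y, z].
In Python, from station import get_state, read_camera, get_calibration, manip gives the robot as it stands. The module is installed in compiled form; this text tells all that it offers.
- The arm moves only by the tool jog_arm, never from a script. Its argument "increments" is a list of rows, each a list of 3 entries, a list of its own where there are three numbers: the opening in per cent of the stroke, from 0 (shut) to 100 (fully open), then the shift along the tool's x, y, z in cm, then the turn, a rotation vector about the tool's x, y, z in units of 5 degrees (1.0 is 5 degrees). A call has 1 to 8 rows; each row is the pose to reach, as a shift and turn from the pose commanded when the call began, along the tool's axes at that moment; what a row does not reach only later rows make up. A row lasts 1/12 s, in which the tool goes at most 41.7 mm and 7.16 degrees, less where a joint would pass 70% of its speed; a pose out of reach is approached as far as the arm can. A call with a gripper value outside its range is refused whole. The fingers move at their own pace and stop on an object; "force" is the grip in N (left out, the last holds). Time passes only in rows, so rows that repeat a pose let the fingers close. It gives the time, the measured TCP pose, the force and the opening at its end, in the units of the state.
- get_state(): the state, without advancing time (a new reading comes with each control period).
- read_camera(name): name is "scene" or "top"; returns (picture, depth): 420x560x3 uint8, blue, green, red; 420x560 float32, m along the optical axis (not along the pixel's ray), 0 where there is no reading.
- get_calibration(name): a dict with "mtx" (3x3 intrinsics, pixels), "T" (4x4, takes a point from camera to world coordinates). Camera axes: x right, y up, looking along -z (the intrinsics and any distortion apply to the point x, -y, -z); pixel columns grow to the right and rows downward; lengths in m; the calibration is good to about 2 mm. A picture is of the moment at which its call begins. get_calibration takes no time and is no camera call.
- manip.finish_job(): hands the job in, once; it reports no verdict.
The state is a dict: "clock": time; "q": joint angles; "qvel": joint speeds; "joint_torque": joint torques, N m; "tcp_pos": TCP position; "tool_rot": TCP orientation; "force": force on the tool from outside, world axes, zero at the start; "ft_torque": the same for the moment, N m; "finger_gap": finger opening in m.
Only numpy, scipy, OpenCV 4.12 (cv2) and the standard library are available. Lean on these libraries where they do the work, as an engineer would, in place of code of your own. Each camera call takes 0.05 s, during which the arm holds its last target. There are 200 camera calls.

## Working session

There is one attempt and no reset: what is moved stays moved. The work goes in short steps, Python scripts to look and compute and a tool call to move; the robot and the scene stay as the last step left them, time stands still between calls to the robot, and variables do not carry over. Pictures are saved under pics/ and viewed, about 8 in all and at most 12, crops included, and the job is handed in when it is done.

Besides the shell and the picture viewer there is one more tool, called after "Emit:" in YAML: its name, and indented under it one key for each argument. jog_arm: Moves the arm, as the interface text tells. Its arguments: {"type":"object","properties":{"increments":{"type":"array"},"force":{"type":"number"}},"required":["increments"]}

```bash
mkdir -p pics; ls; cat > h.py <<'E'
import numpy as np, cv2
from station import get_state, read_camera, get_calibration, manip
def ray(cam,u,v):
    c=get_calibration(cam);K=c["mtx"];T=np.array(c["T"])
    d=np.array([(u-K[0][2])/K[0][0],-(v-K[1][2])/K[1][1],-1.0])
    return T[:3,3],T[:3,:3]@d
def onz(cam,u,v,z):
    o,d=ray(cam,u,v);return o+d*(z-o[2])/d[2]
def dep(cam,u,v,D):
    o,d=ray(cam,u,v);return o+d*D
E
python3 - <<'E'
from h import *
for n in("scene","top"):
    p,d=read_camera(n);cv2.imwrite(f"pics/{n}0.png",p);np.save(f"pics/{n}0.npy",d);c=get_calibration(n);print(c)
s=get_state();print(s);print(manip.grip_point_offset)
E
```

```text
pics
{'mtx': array([[404.72377299,   0.        , 279.60608664],
       [  0.        , 404.72377299, 214.12472501],
       [  0.        ,   0.        ,   1.        ]]), 'T': array([[-0.38404833, -0.65476978,  0.65098649,  1.19772897],
       [ 0.92329676, -0.27652474,  0.26656549,  0.26756585],
       [ 0.00547485,  0.70342775,  0.71074569,  0.7790098 ],
       [ 0.        ,  0.        ,  0.        ,  1.        ]])}
{'mtx': array([[418.69367165,   0.        , 276.97467486],
       [  0.        , 418.69367165, 213.35852659],
       [  0.        ,   0.        ,   1.        ]]), 'T': array([[ 1.62256160e-02,  9.84525293e-01, -1.74489764e-01,
         3.62823373e-01],
       [-9.99641528e-01,  1.96900242e-02,  1.81416219e-02,
        -5.68997449e-06],
       [ 2.12965933e-02,  1.74132855e-01,  9.84491851e-01,
         9.43000886e-01],
       [ 0.00000000e+00,  0.00000000e+00,  0.00000000e+00,
         1.00000000e+00]])}
{'clock': 0.1, 'q': array([ 1.27227227,  0.60003846, -0.00253215,  1.60003847,  0.00180166,
        0.942871  , -0.07978181]), 'qvel': array([ 0.0010169 , -0.0021227 ,  0.00120986, -0.00242782, -0.00033976,
        0.00115142, -0.00112413]), 'joint_torque': array([ 5.63335794e-03, -7.66554165e+01,  1.50224403e+00, -2.52939302e+01,
       -5.23043924e-02,  1.35453459e-02,  7.17841181e-05]), 'tcp_pos': array([ 0.15947364, -0.70706837,  0.40395519]), 'tool_rot': array([-6.61722847e-04,  9.93851551e-01,  1.10718724e-01, -1.41368232e-04]), 'force': array([-0.10944193,  0.88914141,  0.37692426]), 'ft_torque': array([ 0.01797153,  0.00928899, -0.04182148]), 'finger_gap': 0.09306414639295453}
0.1673
```

View pics/top0.png

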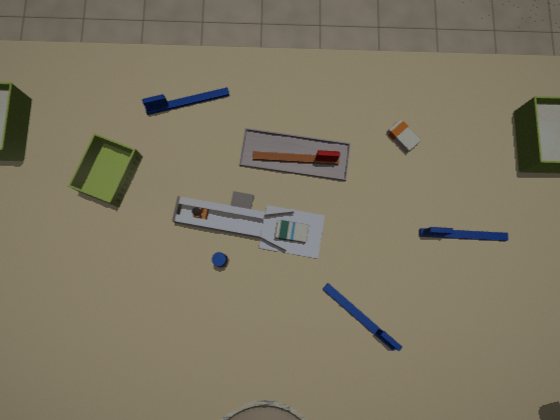

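View pics/scene0.png

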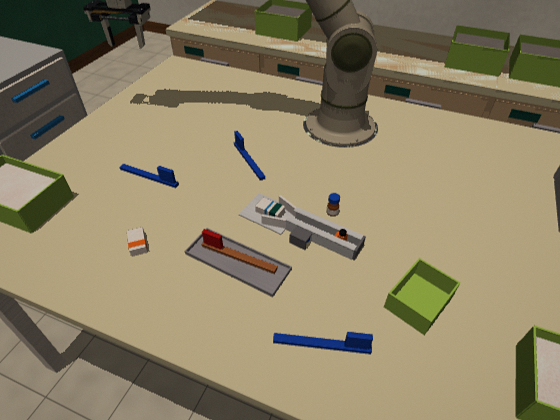

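Top view: the wooden stick with the red grip is in the tray, grip (328,156), tip (253,156). The look-alikes are blue sticks at (186,101), (464,235) and (362,317). The carton is at (292,231) on the apron, and the lane runs left to (180,212). I choose the red and wood one and will check it in a crop.

```bash
cat > m.py <<'E'
from h import *
p=cv2.imread("pics/top0.png");s=cv2.imread("pics/scene0.png")
a=cv2.resize(p[120:270,165:360],None,fx=4,fy=4,interpolation=cv2.INTER_CUBIC);cv2.imwrite("pics/topc.png",a)
b=cv2.resize(s[185:300,180:375],None,fx=4,fy=4,interpolation=cv2.INTER_CUBIC);cv2.imwrite("pics/scenec.png",b)
for n,im in(("top",p),("scene",s)):
    h=cv2.cvtColor(im,cv2.COLOR_BGR2HSV).astype(int);H,S,V=h[...,0],h[...,1],h[...,2]
    M={"red":((H<5)|(H>174))&(S>180)&(V>60),"wood":(H>=5)&(H<16)&(S>130)&(V>60),"green":(H>60)&(H<95)&(S>100),"blueband":(H>95)&(H<110)&(S>60)}
    for k,m in M.items():
        nn,l,st,c=cv2.connectedComponentsWithStats(m.astype(np.uint8))
        for i in range(1,nn):
            if st[i,4]>15 and 170<c[i][0]<370 and 120<c[i][1]<300:
                pts=np.argwhere(l==i)[:,::-1].astype(np.float32);print(n,k,st[i],c[i].round(1),cv2.minAreaRect(pts))
E
python3 m.py
```

```text
top red [317 151  22   5  94] [327.6 153.1] ((327.5, 153.0), (4.0, 21.0), 90.0)
top wood [253 152  64  10 432] [283.8 156.6] ((284.3759765625, 156.6911163330078), (62.95582580566406, 6.951136589050293), 3.2397000789642334)
top wood [199 208   9  11  56] [203.9 212.9] ((203.0, 213.0), (10.0, 8.0), 90.0)
top green [279 222   9  17  98] [283.3 230.8] ((283.4054260253906, 230.06756591796875), (6.411561012268066, 16.76869773864746), 9.462321281433105)
top blueband [290 222   6  19  47] [292.4 230.9] ((292.3872375488281, 230.98263549804688), (2.432915210723877, 18.55097770690918), 8.746162414550781)
top blueband [214 252   9   8  20] [219.  255.6] ((218.75001525878906, 255.75001525878906), (6.363960266113281, 7.071067810058594), 45.0)
scene red [202 229  21  20 239] [211.5 238.4] ((212.1021728515625, 238.7189483642578), (24.263755798339844, 12.900800704956055), 19.98310661315918)
scene wood [328 203  11   7  44] [332.6 206.3] ((332.59619140625, 206.51922607421875), (10.394155502319336, 5.099019527435303), 11.309932708740234)
scene wood [335 231  13  10  51] [340.7 235.7] ((341.1575622558594, 235.24658203125), (12.406362533569336, 5.735016345977783), 20.556045532226562)
scene wood [202 241  75  32 485] [243.3 257.5] ((238.7328643798828, 255.71234130859375), (77.71532440185547, 7.841756820678711), 20.556045532226562)
scene green [269 203  12  13  73] [274.5 209.2] ((274.4999694824219, 208.99998474121094), (5.8243513107299805, 14.42220401763916), 33.690067291259766)
scene blueband [265 201   9  13  30] [268.2 206.7] ((268.191162109375, 206.5146942138672), (2.915475845336914, 14.405879974365234), 30.963754653930664)
```

```bash
sleep 0
```

```text
(no output)
```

View pics/topc.png

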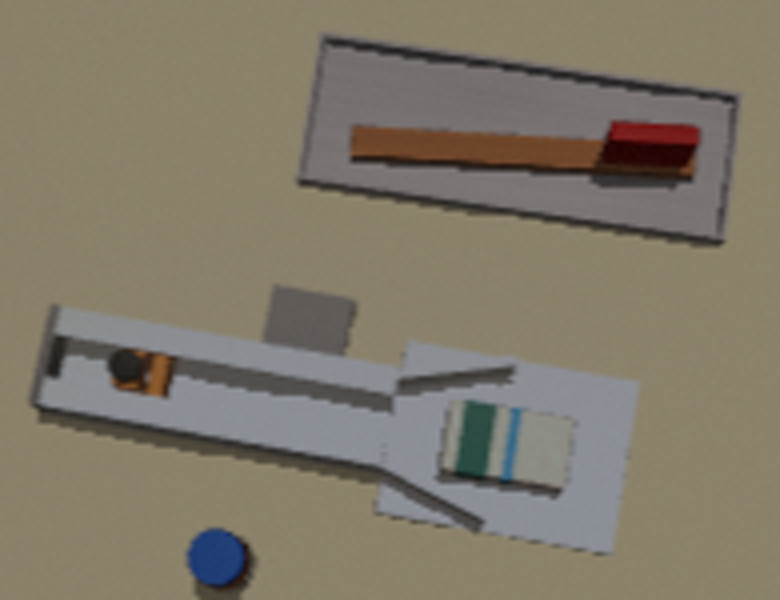

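View pics/scenec.png

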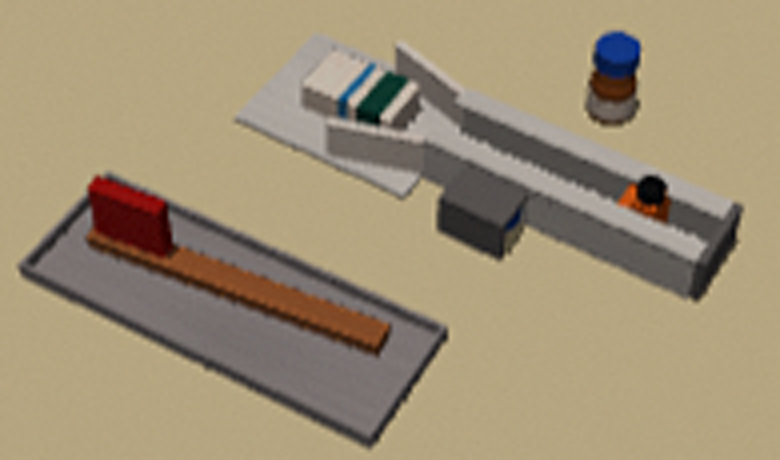

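```bash
cat > pts.py <<'E'
from h import *
def P(u,v,z): return onz("top",165+u/4-.375,120+v/4-.375,z)
D=np.load("pics/top0.npy")
def show(n,L,z):
    q=np.array([P(u,v,z) for u,v in L]);print(n,(q[:,:2]*1000).round(0).tolist(),"edges",[round(float(np.linalg.norm(q[i]-q[i-1])*1000)) for i in range(len(q))],"ctr",(q.mean(0)*1000).round(1)[:2]);return q
a=show("apron",[(406,342),(637,381),(610,552),(376,514)],.004)
x=(a[0]+a[3]-a[1]-a[2]);print("lane yaw",np.degrees(np.arctan2(x[1],x[0])))
print("mouth",((a[0]+a[3])/2).round(4))
f=show("laneend",[(57,306),(395,366),(380,465),(37,405)],.037)
x=f[0]+f[3]-f[1]-f[2];print("lane yaw",np.degrees(np.arctan2(x[1],x[0])))
t=show("tray",[(322,36),(740,95),(722,242),(300,184)],.012);x=t[0]+t[3]-t[1]-t[2];print("yaw",np.degrees(np.arctan2(x[1],x[0])))
g=show("grip",[(611,122),(699,126),(698,141),(609,137)],.059);x=g[0]+g[3]-g[1]-g[2];print("yaw",np.degrees(np.arctan2(x[1],x[0])))
s=show("shaft",[(352,126),(600,140),(597,172),(352,160)],.015);x=s[0]+s[3]-s[1]-s[2];print("yaw",np.degrees(np.arctan2(x[1],x[0])))
c=show("carton",[(451,400),(576,414),(565,484),(444,474)],.028);x=c[0]+c[3]-c[1]-c[2];print("yaw",np.degrees(np.arctan2(x[1],x[0])))
show("stopknob",[(127,364),(108,366),(145,366)],.053)
show("stopface",[(170,356),(165,397)],.024)
show("cover",[(275,286),(357,298),(345,355),(263,343)],.03)
for n,u,v in(("grip",655,132),("apron",610,450),("shaft",450,143),("carton",540,430),("lip",250,420),("cover",310,315)):
    uu,vv=165+u/4-.375,120+v/4-.375;print(n,dep("top",uu,vv,D[int(round(vv)),int(round(uu))]).round(4))
# scene cross-check of grip
def Q(u,v,z): return (onz("scene",180+u/4-.375,185+v/4-.375,z)*1000).round(1)[:2]
print("scene grip top edge",Q(91,185,.059),Q(168,210,.059),Q(105,176,.059),"tip",Q(388,324,.015),Q(380,353,.003),"apron",Q(317,36,.004),Q(237,121,.004),Q(405,198,.004),"tray",Q(370,442,.012),Q(445,332,.012),Q(22,267,.012),Q(107,175,.012))
E
python3 pts.py
```

```text
apron [[548.0, 8.0], [528.0, -124.0], [430.0, -109.0], [449.0, 23.0]] edges [100, 134, 99, 133] ctr [488.8 -50.7]
lane yaw 81.60894422348926
mouth [0.4986 0.0152 0.004 ]
laneend [[558.0, 200.0], [528.0, 13.0], [473.0, 20.0], [502.0, 208.0]] edges [56, 189, 55, 190] ctr [515.2 110.3]
lane yaw 81.01155166149228
tray [[728.0, 61.0], [697.0, -184.0], [609.0, -173.0], [638.0, 71.0]] edges [90, 247, 89, 245] ctr [667.7 -56.4]
yaw 83.06478074289929
grip [[663.0, -103.0], [662.0, -152.0], [653.0, -151.0], [654.0, -102.0]] edges [9, 49, 9, 49] ctr [ 658.2 -127.1]
yaw 88.64065587031749
shaft [[672.0, 41.0], [667.0, -102.0], [648.0, -100.0], [652.0, 41.0]] edges [20, 144, 19, 141] ctr [659.6 -29.9]
yaw 88.17853961699836
carton [[511.0, -18.0], [504.0, -87.0], [465.0, -81.0], [470.0, -15.0]] edges [41, 70, 39, 67] ctr [487.6 -50.4]
yaw 85.4712379863372
stopknob [[523.0, 157.0], [522.0, 167.0], [522.0, 147.0]] edges [10, 10, 20] ctr [522.3 157.3]
stopface [[533.0, 139.0], [510.0, 140.0]] edges [23, 23] ctr [521.7 139.6]
cover [[573.0, 81.0], [567.0, 35.0], [535.0, 41.0], [541.0, 87.0]] edges [33, 46, 33, 46] ctr [553.9  61.2]
grip [ 0.6581 -0.1276  0.0583]
apron [ 0.3628 -0.      0.943 ]
shaft [ 0.6632 -0.0152  0.0149]
carton [ 0.4952 -0.0674  0.0276]
lip [0.4967 0.092  0.0338]
cover [0.5562 0.061  0.0335]
scene grip top edge [ 662.7 -151.6] [662.4 -99.5] [ 653.  -147.5] tip [658.5  40.2] [671.5  40.6] apron [ 435.2 -108.7] [ 533.1 -122.8] [553.4   7.7] tray [735.8  62. ] [648.8  72.6] [ 703.  -183.4] [ 616.2 -173.9]
```

The crop confirms the choice: wooden shaft with red upright grip. Apron, tray, stick and carton all match their given sizes. Helper for move sizes next.

```bash
cat > go.py <<'E'
import sys
from h import *
from scipy.spatial.transform import Rotation as R
# target: grasp point x y z (m), tool-x yaw (deg)
def go(x,y,z,yaw):
    s=get_state();q=s["tool_rot"];r=R.from_quat([q[1],q[2],q[3],q[0]])
    c,n=np.cos(np.radians(yaw)),np.sin(np.radians(yaw))
    t=R.from_matrix(np.array([[c,n,0],[n,-c,0],[0,0,-1]]))
    d=r.inv().apply(np.array([x,y,z])+[0,0,manip.grip_point_offset]-s["tcp_pos"])*100
    w=(r.inv()*t).as_rotvec(degrees=True)/5
    ex=r.apply([1,0,0])
    print("t",round(s["clock"],2),"gp",(r.apply([0,0,manip.grip_point_offset])+s["tcp_pos"]).round(4),"yaw",np.degrees(np.arctan2(ex[1],ex[0])).round(2),"F",s["force"].round(2),"gap",round(s["finger_gap"],4))
    print("shift",d.round(2).tolist(),"turn",w.round(2).tolist())
if __name__=="__main__": go(*map(float,sys.argv[1:5]))
E
python3 go.py .660 -.127 .13 88.4
```

```text
t 0.1 gp [ 0.1594 -0.7069  0.2367] yaw 12.71 F [-0.11  0.89  0.38] gap 0.0931
shift [61.59, -45.55, 10.72] turn [-0.01, -0.01, -15.14]
```

Emit:
jog_arm:
  increments:
    - [100,[61.6,-45.5,4],[0,0,-15.1]]
    - [100,[61.6,-45.5,4],[0,0,-15.1]]
    - [100,[61.6,-45.5,4],[0,0,-15.1]]
    - [100,[61.6,-45.5,4],[0,0,-15.1]]
    - [100,[61.6,-45.5,4],[0,0,-15.1]]
    - [100,[61.6,-45.5,4],[0,0,-15.1]]
    - [100,[61.6,-45.5,4],[0,0,-15.1]]
    - [100,[61.6,-45.5,4],[0,0,-15.1]]
  force: 50

```text
clock: 0.77
tcp_pos: [0.378, -0.4537, 0.3872]
tool_rot: [-0.0, 0.817, 0.576, -0.0]
force: [1.1, -0.7, -0.1]
finger_gap: 0.0931
```

```bash
python3 go.py .660 -.127 .13 88.4
```

```text
t 0.77 gp [ 0.378  -0.4537  0.2199] yaw 70.35 F [ 1.12 -0.66 -0.11] gap 0.0931
shift [40.25, 15.57, 8.98] turn [-0.0, 0.0, -3.61]
```

Emit:
jog_arm:
  increments:
    - [100,[40.2,15.5,4],[0,0,-3.6]]
    - [100,[40.2,15.5,4],[0,0,-3.6]]
    - [100,[40.2,15.5,4],[0,0,-3.6]]
    - [100,[40.2,15.5,4],[0,0,-3.6]]
    - [100,[40.2,15.5,4],[0,0,-3.6]]
    - [100,[40.2,15.5,4],[0,0,-3.6]]
    - [100,[40.2,15.5,4],[0,0,-3.6]]
    - [100,[40.2,15.5,4],[0,0,-3.6]]

```text
clock: 1.43
tcp_pos: [0.5962, -0.2036, 0.356]
tool_rot: [-0.0, 0.719, 0.695, -0.0]
force: [0.5, -0.7, 0.9]
finger_gap: 0.0931
```

```bash
python3 go.py .660 -.127 .13 88.4
```

```text
t 1.43 gp [ 0.5961 -0.2035  0.1887] yaw 87.99 F [ 0.5  -0.72  0.88] gap 0.0931
shift [7.87, 6.11, 5.87] turn [-0.01, 0.0, -0.08]
```

Emit:
jog_arm:
  increments:
    - [45,[7.9,6.1,5.9],[0,0,0]]
    - [45,[7.9,6.1,5.9],[0,0,0]]
    - [45,[7.9,6.1,5.9],[0,0,0]]
    - [45,[7.9,6.1,5.9],[0,0,0]]
    - [45,[7.9,6.1,5.9],[0,0,0]]

```text
clock: 1.85
tcp_pos: [0.6594, -0.1263, 0.2958]
tool_rot: [-0.001, 0.718, 0.696, -0.001]
force: [-0.1, 0.1, -0.1]
finger_gap: 0.0646
```

```bash
python3 go.py .660 -.127 .04 88.4; python3 - <<'E'
from h import *
p,d=read_camera("scene");cv2.imwrite("pics/s1.png",cv2.resize(p[120:300,160:360],None,fx=4,fy=3.3,interpolation=cv2.INTER_CUBIC))
E
```

```text
t 1.85 gp [ 0.6589 -0.1261  0.1285] yaw 88.2 F [-0.11  0.13 -0.07] gap 0.0646
shift [-0.08, 0.09, 8.85] turn [-0.03, -0.01, -0.04]
```

View pics/s1.png

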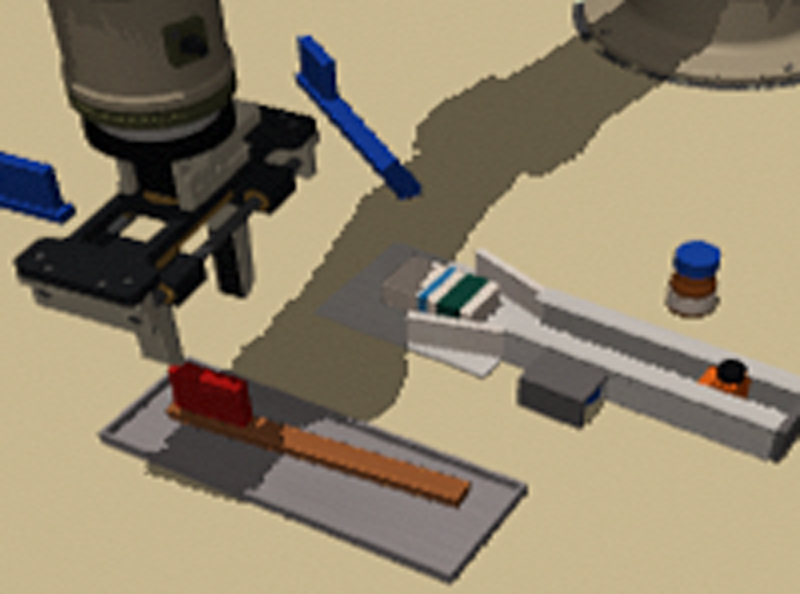

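The gripper straddles the red grip: finger tips at (160,340) and (235,280), grip at (210,395) in the crop. Now descend and grip.

Emit:
jog_arm:
  increments:
    - [45,[0,0,3],[0,0,0]]
    - [45,[0,0,6],[0,0,0]]
    - [45,[0,0,8.8],[0,0,0]]
    - [45,[0,0,8.8],[0,0,0]]
    - [5,[0,0,8.8],[0,0,0]]
    - [5,[0,0,8.8],[0,0,0]]
    - [5,[0,0,8.8],[0,0,0]]
    - [5,[0,0,8.8],[0,0,0]]
  force: 50

```text
clock: 2.57
tcp_pos: [0.6594, -0.1289, 0.2116]
tool_rot: [0.001, 0.72, 0.694, 0.001]
force: [0.2, 0.3, 0.4]
finger_gap: 0.0199
```

Emit:
jog_arm:
  increments:
    - [5,[0,0,0],[0,0,0]]
    - [5,[0,0,0],[0,0,0]]
    - [5,[0,0,0],[0,0,0]]
    - [5,[0,0,-0.5],[0,0,0]]
    - [5,[0,0,-1],[0,0,0]]
    - [5,[0,0,-1.5],[0,0,0]]

```text
clock: 3.07
tcp_pos: [0.659, -0.1283, 0.2251]
tool_rot: [-0.0, 0.719, 0.695, -0.0]
force: [-0.3, 0.3, -1.3]
finger_gap: 0.0118
```

```bash
python3 go.py .660 -.127 .04 88.4
```

```text
t 3.07 gp [ 0.659  -0.1283  0.0578] yaw 88.01 F [-0.33  0.26 -1.32] gap 0.0118
shift [0.14, 0.1, 1.78] turn [-0.0, -0.0, -0.08]
```

```bash
python3 - <<'E'
from h import *
for u,v in((326,288),(398,346),(385,338)):print(onz("top",u,v,.012).round(3))
m=np.array([.5005,.016]);c,s=np.cos(np.radians(81.1)),np.sin(np.radians(81.1))
print(m-np.array([c,s])*.30, m-np.array([c,s])*.11)
E
python3 go.py .454 -.280 .12 81.1
```

```text
[ 0.364 -0.127  0.012]
[ 0.243 -0.282  0.012]
[ 0.259 -0.255  0.012]
[ 0.45408688 -0.28038796] [ 0.48348186 -0.09267559]
t 3.07 gp [ 0.659  -0.1283  0.0578] yaw 88.01 F [-0.33  0.26 -1.32] gap 0.0118
shift [-15.87, -19.96, -6.22] turn [-0.0, -0.0, 1.38]
```

Emit:
jog_arm:
  increments:
    - [5,[0,0,-3.5],[0,0,0]]
    - [5,[0,0,-6],[0,0,0]]
    - [5,[-3,-4,-6.2],[0,0,0.5]]
    - [5,[-6,-8,-6.2],[0,0,1]]
    - [5,[-9,-12,-6.2],[0,0,1.4]]
    - [5,[-12,-16,-6.2],[0,0,1.4]]
    - [5,[-14.5,-19,-6.2],[0,0,1.4]]
    - [5,[-15.9,-20,-6.2],[0,0,1.4]]

```text
clock: 3.73
tcp_pos: [0.4559, -0.2766, 0.2871]
tool_rot: [0.0, 0.76, 0.65, -0.0]
force: [-0.7, 0.1, -0.6]
finger_gap: 0.012
```

Emit:
jog_arm:
  increments:
    - [5,[0,0,2],[0,0,0]]
    - [5,[0,0,4],[0,0,0]]
    - [5,[0,0,4],[0,0,0]]

```text
clock: 3.98
tcp_pos: [0.4567, -0.277, 0.2447]
tool_rot: [-0.001, 0.761, 0.649, -0.001]
force: [0.1, -0.2, -0.9]
finger_gap: 0.0117
```

```bash
python3 go.py .454 -.280 .049 81.1; python3 - <<'E'
from h import *
p,d=read_camera("top");cv2.imwrite("pics/t2full.png",p);np.save("pics/t2.npy",d)
cv2.imwrite("pics/t2.png",cv2.resize(p[180:330,210:410],None,fx=4,fy=4,interpolation=cv2.INTER_CUBIC))
E
```

```text
t 3.98 gp [ 0.4562 -0.2768  0.0774] yaw 80.9 F [ 0.14 -0.21 -0.85] gap 0.0117
shift [-0.34, -0.21, 2.84] turn [-0.03, -0.01, -0.04]
```

View pics/t2.png

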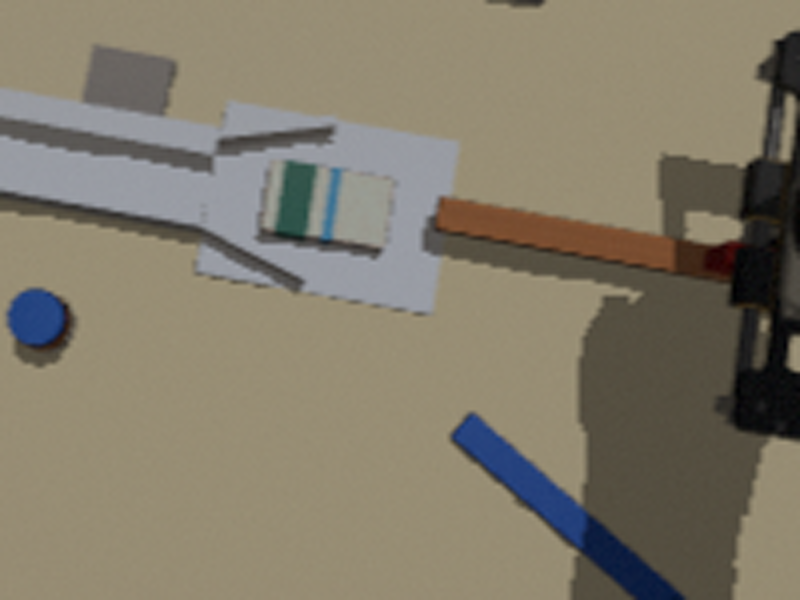

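Stick tip at crop (438,213), just behind the apron's rear part; the carton is at (328,205), undisturbed. I measure the tip in the lane frame.

```bash
python3 - <<'E'
from h import *
D=np.load("pics/t2.npy")
px=lambda u,v:(210+u/4-.375,180+v/4-.375)
P=lambda u,v,z:onz("top",*px(u,v),z)
for u,v in((450,214),(520,226),(600,238),(660,247)):
    a,b=px(u,v);print("depth z",dep("top",a,b,D[int(round(b)),int(round(a))]).round(4))
a=np.array([P(*q,.004) for q in((228,102),(459,141),(432,314),(195,274))])
m=(a[0]+a[3])/2;r=(a[1]+a[2])/2;ux=(m-r)[:2];ux/=np.linalg.norm(ux);uy=np.array([-ux[1],ux[0]])
print("mouth",m,"yaw",np.degrees(np.arctan2(ux[1],ux[0])))
th=np.radians(81.2);ux=np.array([np.cos(th),np.sin(th)]);uy=np.array([-ux[1],ux[0]]);m=np.array([.4995,.0155])
L=lambda p:((p[:2]-m)@np.array([ux,uy]).T*1000).round(1)
for n,q in(("tip",(440,198)),("tip",(435,228)),("sh",(676,238)),("sh",(672,271))):print(n,L(P(*q,.049)))
for q in((268,160),(395,175),(382,247),(261,236)):print("carton",L(P(*q,.028)))
print("gp",L(np.array([.4562,-.2768])))
E
```

```text
depth z [ 0.4801 -0.1147  0.0478]
depth z [ 0.4744 -0.1526  0.0474]
depth z [ 0.4686 -0.1957  0.0481]
depth z [ 0.4644 -0.2283  0.0471]
mouth [0.498558   0.01488651 0.004     ] yaw 81.43175203585079
tip [-124.8   -8.2]
tip [-124.7    8.3]
sh [-253.8   -8.7]
sh [-253.9    9.4]
carton [-29.7 -16.1]
carton [-100.4  -20. ]
carton [-99.6  20.8]
carton [-33.1  26.2]
gp [-295.5   -1.9]
```

Emit:
jog_arm:
  increments:
    - [5,[0,0,1.3],[0,0,0]]
    - [5,[0,0,2.6],[0,0,-0.1]]
    - [5,[0,0,2.7],[0,0,-0.1]]
    - [5,[0,0,2.7],[0,0,-0.1]]
    - [5,[0.3,0,2.7],[0,0,-0.1]]
    - [5,[0.6,0,2.7],[0,0,-0.1]]
    - [5,[0.9,0,2.7],[0,0,-0.1]]
    - [5,[1.2,0,2.7],[0,0,-0.1]]

```text
clock: 4.7
tcp_pos: [0.46, -0.2641, 0.2201]
tool_rot: [0.0, 0.757, 0.653, 0.0]
force: [0.1, -0.3, -0.7]
finger_gap: 0.0118
```

```bash
cat > lane.py <<'E'
from go import *
th=np.radians(81.3);ux=np.array([np.cos(th),np.sin(th)]);uy=np.array([-ux[1],ux[0]]);m=np.array([.4995,.0155])
def at(x,y=0,z=.0505):  # tip x (mm) in lane
    g=m+ux*(x-170.5)/1000+uy*y/1000;go(*g,z,81.3)
    s=get_state();F=s["force"][:2];p=s["tcp_pos"][:2]
    print("tip~",(np.array([ux,uy])@(p-m)*1000+[170.5,0]).round(1),"Flane",(np.array([ux,uy])@F).round(2))
if __name__=="__main__": at(*map(float,sys.argv[1:]))
E
python3 lane.py -80 -1
```

```text
t 4.7 gp [ 0.4601 -0.2642  0.0528] yaw 81.51 F [ 0.09 -0.32 -0.7 ] gap 0.0118
shift [3.19, -0.21, 0.23] turn [0.01, 0.0, 0.04]
tip~ [-111.9   -3.2] Flane [-0.3  -0.14]
```

Emit:
jog_arm:
  increments:
    - [5,[0.4,-0.1,0.2],[0,0,0]]
    - [5,[0.8,-0.1,0.2],[0,0,0]]
    - [5,[1.1,-0.1,0.2],[0,0,0]]
    - [5,[1.4,-0.1,0.2],[0,0,0]]
    - [5,[1.7,-0.1,0.2],[0,0,0]]
    - [5,[2.1,-0.1,0.2],[0,0,0]]
    - [5,[2.5,-0.1,0.2],[0,0,0]]
    - [5,[2.9,-0.1,0.2],[0,0,0]]

```text
clock: 5.37
tcp_pos: [0.4631, -0.2354, 0.2175]
tool_rot: [-0.0, 0.758, 0.653, -0.0]
force: [-0.1, -0.5, -1.4]
finger_gap: 0.0117
```

```bash
python3 lane.py -40 -2
```

```text
t 5.37 gp [ 0.4631 -0.2354  0.0502] yaw 81.5 F [-0.15 -0.53 -1.44] gap 0.0117
shift [4.3, 0.02, -0.03] turn [-0.0, -0.0, 0.04]
tip~ [-83.  -2.] Flane [-0.55  0.06]
```

Emit:
jog_arm:
  increments:
    - [5,[0.3,0,0],[0,0,0]]
    - [5,[0.6,0,0],[0,0,0]]
    - [5,[0.9,0,0],[0,0,0]]
    - [5,[1.2,0,0],[0,0,0]]
    - [5,[1.5,0,0],[0,0,0]]
    - [5,[1.8,0,0],[0,0,0]]
    - [5,[2.1,0,0],[0,0,0]]
    - [5,[2.4,0,0],[0,0,0]]

```text
clock: 6.03
tcp_pos: [0.4666, -0.2117, 0.2175]
tool_rot: [0.0, 0.758, 0.653, -0.0]
force: [-0.6, -0.3, -1.7]
finger_gap: 0.0117
```

```bash
python3 lane.py -40 -2; python3 - <<'E'
from h import *
p,d=read_camera("top");cv2.imwrite("pics/t3.png",cv2.resize(p[180:300,160:360],None,fx=4,fy=4,interpolation=cv2.INTER_CUBIC))
E
```

```text
t 6.03 gp [ 0.4666 -0.2117  0.0502] yaw 81.5 F [-0.58 -0.28 -1.68] gap 0.0117
shift [1.91, 0.02, -0.03] turn [-0.0, 0.0, 0.04]
tip~ [-59.1  -1.9] Flane [-0.37  0.53]
```

View pics/t3.png

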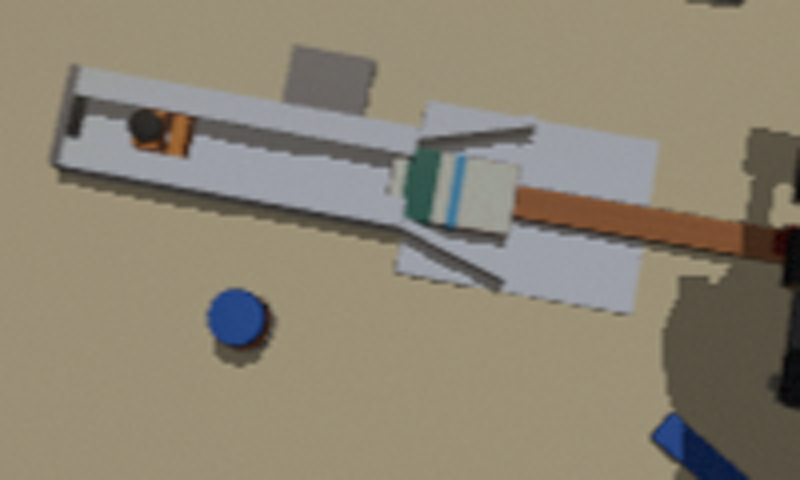

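The carton's green front end (405,185) has entered the mouth straight. The tip is in flat contact at (515,205), with almost no force. Continue.

Emit:
jog_arm:
  increments:
    - [5,[0.4,0,0],[0,0,0]]
    - [5,[0.8,0,0],[0,0,0]]
    - [5,[1.2,0,0],[0,0,0]]
    - [5,[1.6,0,0],[0,0,0]]
    - [5,[2.0,0,0],[0,0,0]]
    - [5,[2.4,0,0],[0,0,0]]
    - [5,[2.7,0,0],[0,0,0]]
    - [5,[3.0,0,0],[0,0,0]]

```text
clock: 6.75
tcp_pos: [0.4711, -0.1819, 0.2175]
tool_rot: [-0.0, 0.757, 0.653, -0.0]
force: [0.2, -1.2, -1.0]
finger_gap: 0.0118
```

```bash
python3 lane.py 0 -2
```

```text
t 6.75 gp [ 0.4711 -0.1819  0.0502] yaw 81.52 F [ 0.17 -1.19 -1.01] gap 0.0118
shift [2.89, 0.03, -0.03] turn [-0.0, 0.0, 0.04]
tip~ [-28.9  -1.8] Flane [-1.15 -0.35]
```

Now over the shoe, slowly (2 mm per row).

Emit:
jog_arm:
  increments:
    - [5,[0.2,0,0],[0,0,0]]
    - [5,[0.4,0,0],[0,0,0]]
    - [5,[0.6,0,0],[0,0,0]]
    - [5,[0.8,0,0],[0,0,0]]

```text
clock: 7.08
tcp_pos: [0.4721, -0.1747, 0.2175]
tool_rot: [0.0, 0.758, 0.653, -0.0]
force: [-1.8, -4.9, -0.4]
finger_gap: 0.0121
```

Emit:
jog_arm:
  increments:
    - [5,[0.15,0,0],[0,0,0]]
    - [5,[0.3,0,0],[0,0,0]]
    - [5,[0.45,0,0],[0,0,0]]
    - [5,[0.6,0,0],[0,0,0]]

```text
clock: 7.42
tcp_pos: [0.473, -0.1691, 0.2176]
tool_rot: [0.0, 0.758, 0.652, -0.0]
force: [-0.1, -3.8, 0.6]
finger_gap: 0.0117
```

```bash
python3 lane.py 0 -2
```

```text
t 7.42 gp [ 0.4729 -0.1692  0.0503] yaw 81.44 F [-0.13 -3.78  0.63] gap 0.0117
shift [1.6, 0.03, -0.02] turn [-0.0, 0.01, 0.03]
tip~ [-16.   -1.7] Flane [-3.76 -0.44]
```

Emit:
jog_arm:
  increments:
    - [5,[0.3,0,0],[0,0,0]]
    - [5,[0.6,0,0],[0,0,0]]
    - [5,[0.9,0,0],[0,0,0]]
    - [5,[1.2,0,0],[0,0,0]]
    - [5,[1.5,0,0],[0,0,0]]
    - [5,[1.8,0,0],[0,0,0]]
    - [5,[2.1,0,0],[0,0,0]]
    - [5,[2.4,0,0],[0,0,0]]

```text
clock: 8.08
tcp_pos: [0.4767, -0.1444, 0.2175]
tool_rot: [-0.0, 0.758, 0.653, -0.0]
force: [-0.4, -4.4, 0.1]
finger_gap: 0.0118
```

Emit:
jog_arm:
  increments:
    - [5,[0.2,0,0],[0,0,0]]
    - [5,[0.4,0,0],[0,0,0]]
    - [5,[0.6,0,0],[0,0,0]]
    - [5,[0.8,0,0],[0,0,0]]

```text
clock: 8.42
tcp_pos: [0.4778, -0.1367, 0.2175]
tool_rot: [-0.0, 0.758, 0.653, -0.0]
force: [-0.8, -4.6, 0.7]
finger_gap: 0.0119
```

```bash
python3 lane.py 40 -2; python3 - <<'E'
from h import *
p,d=read_camera("top");cv2.imwrite("pics/t4.png",cv2.resize(p[190:250,170:290],None,fx=6,fy=6,interpolation=cv2.INTER_CUBIC))
p,d=read_camera("scene");cv2.imwrite("pics/s4.png",cv2.resize(p[190:270,250:370],None,fx=6,fy=6,interpolation=cv2.INTER_CUBIC))
E
```

```text
t 8.42 gp [ 0.4778 -0.1367  0.0502] yaw 81.5 F [-0.83 -4.59  0.71] gap 0.0119
shift [2.32, 0.05, -0.03] turn [-0.0, 0.0, 0.04]
tip~ [16.8 -1.6] Flane [-4.66  0.13]
```

View pics/t4.png

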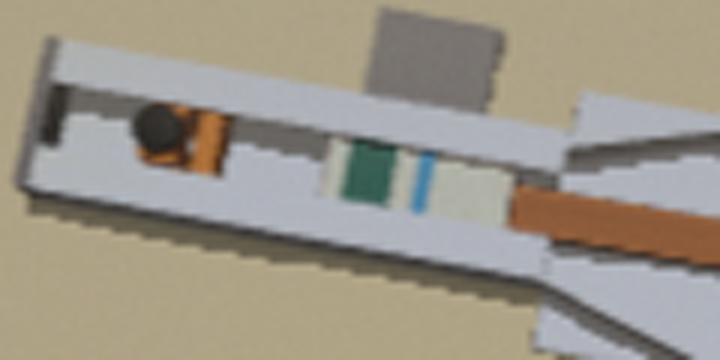

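The carton's front is at crop (325,165) and the stop face at (225,145), so about 37 mm remain, with steady drag of 4.6 N. I advance 29 mm in two calls, then feel in about 1 mm steps.

Emit:
jog_arm:
  increments:
    - [5,[0.3,0,0],[0,0,0]]
    - [5,[0.6,0,0],[0,0,0]]
    - [5,[0.9,0,0],[0,0,0]]
    - [5,[1.2,0,0],[0,0,0]]
    - [5,[1.5,0,0],[0,0,0]]
    - [5,[1.8,0,0],[0,0,0]]
    - [5,[2.1,0,0],[0,0,0]]
    - [5,[2.3,0,0],[0,0,0]]

```text
clock: 9.18
tcp_pos: [0.4813, -0.1136, 0.2175]
tool_rot: [-0.0, 0.757, 0.653, 0.0]
force: [-0.6, -4.4, 0.1]
finger_gap: 0.0119
```

Emit:
jog_arm:
  increments:
    - [5,[0.1,0,0],[0,0,0]]
    - [5,[0.2,0,0],[0,0,0]]
    - [5,[0.3,0,0],[0,0,0]]
    - [5,[0.4,0,0],[0,0,0]]
    - [5,[0.5,0,0],[0,0,0]]
    - [5,[0.6,0,0],[0,0,0]]
    - [5,[0.6,0,0],[0,0,0]]

```text
clock: 9.77
tcp_pos: [0.4822, -0.1079, 0.2175]
tool_rot: [-0.0, 0.757, 0.653, 0.0]
force: [-0.7, -3.2, -0.4]
finger_gap: 0.0115
```

```bash
python3 lane.py 54 -2
```

```text
t 9.77 gp [ 0.4822 -0.1079  0.0502] yaw 81.51 F [-0.73 -3.19 -0.4 ] gap 0.0115
shift [0.81, 0.05, -0.03] turn [0.0, -0.0, 0.04]
tip~ [45.9 -1.5] Flane [-3.26  0.24]
```

Emit:
jog_arm:
  increments:
    - [5,[0.05,0,0],[0,0,0]]
    - [5,[0.1,0,0],[0,0,0]]
    - [5,[0.15,0,0],[0,0,0]]
    - [5,[0.15,0,0],[0,0,0]]

```text
clock: 10.1
tcp_pos: [0.4824, -0.1066, 0.2175]
tool_rot: [0.0, 0.758, 0.653, -0.0]
force: [-0.5, -4.4, 1.2]
finger_gap: 0.0119
```

Emit:
jog_arm:
  increments:
    - [5,[0.05,0,0],[0,0,0]]
    - [5,[0.1,0,0],[0,0,0]]
    - [5,[0.13,0,0],[0,0,0]]
    - [5,[0.13,0,0],[0,0,0]]

```text
clock: 10.43
tcp_pos: [0.4825, -0.1053, 0.2175]
tool_rot: [-0.0, 0.758, 0.653, 0.0]
force: [1.0, -5.1, -0.1]
finger_gap: 0.0115
```

Emit:
jog_arm:
  increments:
    - [5,[0.04,0,0],[0,0,0]]
    - [5,[0.08,0,0],[0,0,0]]
    - [5,[0.12,0,0],[0,0,0]]
    - [5,[0.12,0,0],[0,0,0]]

```text
clock: 10.77
tcp_pos: [0.4827, -0.1041, 0.2175]
tool_rot: [-0.0, 0.758, 0.653, 0.0]
force: [-1.0, -3.4, -0.7]
finger_gap: 0.0116
```

Emit:
jog_arm:
  increments:
    - [5,[0.04,0,0],[0,0,0]]
    - [5,[0.08,0,0],[0,0,0]]
    - [5,[0.12,0,0],[0,0,0]]
    - [5,[0.12,0,0],[0,0,0]]

```text
clock: 11.1
tcp_pos: [0.4829, -0.1029, 0.2175]
tool_rot: [-0.0, 0.757, 0.653, 0.0]
force: [-0.9, -4.8, 0.4]
finger_gap: 0.0115
```

Emit:
jog_arm:
  increments:
    - [5,[0.04,0,0],[0,0,0]]
    - [5,[0.08,0,0],[0,0,0]]
    - [5,[0.12,0,0],[0,0,0]]
    - [5,[0.12,0,0],[0,0,0]]

```text
clock: 11.43
tcp_pos: [0.4831, -0.1017, 0.2175]
tool_rot: [0.0, 0.757, 0.653, 0.0]
force: [0.5, -4.2, 0.1]
finger_gap: 0.0115
```

Emit:
jog_arm:
  increments:
    - [5,[0.04,0,0],[0,0,0]]
    - [5,[0.08,0,0],[0,0,0]]
    - [5,[0.12,0,0],[0,0,0]]
    - [5,[0.12,0,0],[0,0,0]]

```text
clock: 11.77
tcp_pos: [0.4833, -0.1005, 0.2175]
tool_rot: [-0.0, 0.757, 0.653, 0.0]
force: [-0.3, -3.7, 0.8]
finger_gap: 0.012
```

Emit:
jog_arm:
  increments:
    - [5,[0.04,0,0],[0,0,0]]
    - [5,[0.08,0,0],[0,0,0]]
    - [5,[0.12,0,0],[0,0,0]]
    - [5,[0.12,0,0],[0,0,0]]

```text
clock: 12.1
tcp_pos: [0.4834, -0.0993, 0.2175]
tool_rot: [-0.0, 0.757, 0.653, 0.0]
force: [-0.5, -4.2, 0.1]
finger_gap: 0.0119
```

Emit:
jog_arm:
  increments:
    - [5,[0.04,0,0],[0,0,0]]
    - [5,[0.08,0,0],[0,0,0]]
    - [5,[0.12,0,0],[0,0,0]]
    - [5,[0.12,0,0],[0,0,0]]

```text
clock: 12.43
tcp_pos: [0.4836, -0.0981, 0.2175]
tool_rot: [-0.0, 0.757, 0.653, 0.0]
force: [0.5, -2.9, 0.1]
finger_gap: 0.012
```

Emit:
jog_arm:
  increments:
    - [5,[0.04,0,0],[0,0,0]]
    - [5,[0.08,0,0],[0,0,0]]
    - [5,[0.12,0,0],[0,0,0]]
    - [5,[0.12,0,0],[0,0,0]]

```text
clock: 12.77
tcp_pos: [0.4838, -0.0971, 0.2175]
tool_rot: [0.0, 0.758, 0.653, -0.0]
force: [0.1, -4.9, 0.7]
finger_gap: 0.0118
```

Emit:
jog_arm:
  increments:
    - [5,[0.04,0,0],[0,0,0]]
    - [5,[0.08,0,0],[0,0,0]]
    - [5,[0.1,0,0],[0,0,0]]
    - [5,[0.1,0,0],[0,0,0]]

```text
clock: 13.1
tcp_pos: [0.4838, -0.0966, 0.2175]
tool_rot: [0.0, 0.758, 0.652, -0.0]
force: [-0.3, -7.0, -0.0]
finger_gap: 0.0119
```

Emit:
jog_arm:
  increments:
    - [5,[0.03,0,0],[0,0,0]]
    - [5,[0.06,0,0],[0,0,0]]
    - [5,[0.08,0,0],[0,0,0]]
    - [5,[0.08,0,0],[0,0,0]]

```text
clock: 13.43
tcp_pos: [0.4837, -0.0963, 0.2176]
tool_rot: [0.0, 0.758, 0.652, -0.001]
force: [-0.7, -8.6, 3.2]
finger_gap: 0.0118
```

Emit:
jog_arm:
  increments:
    - [5,[0.04,0,0],[0,0,0]]
    - [5,[0.07,0,0],[0,0,0]]
    - [5,[0.07,0,0],[0,0,0]]

```text
clock: 13.68
tcp_pos: [0.4837, -0.0959, 0.2176]
tool_rot: [0.0, 0.758, 0.652, -0.001]
force: [-1.1, -10.8, 2.4]
finger_gap: 0.0117
```

```bash
python3 lane.py 58 -2;python3 - <<'E'
from h import *
p,d=read_camera("top");cv2.imwrite("pics/t5.png",cv2.resize(p[190:250,170:290],None,fx=6,fy=6,interpolation=cv2.INTER_CUBIC))
E
```

```text
t 13.68 gp [ 0.4836 -0.0962  0.0503] yaw 81.39 F [ -1.12 -10.84   2.39] gap 0.0117
shift [0.0, 0.07, -0.02] turn [-0.01, 0.02, 0.02]
tip~ [58.  -1.3] Flane [-10.88  -0.54]
```

View pics/t5.png

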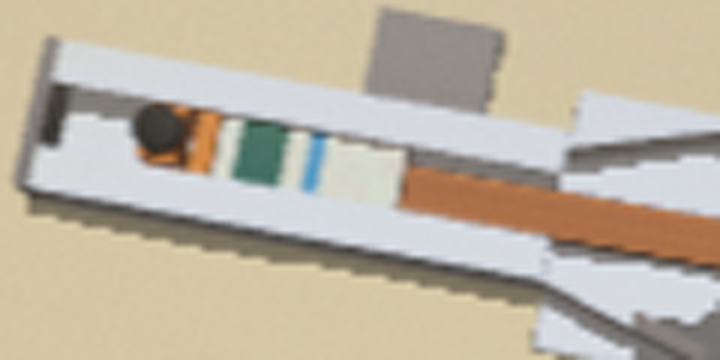

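The carton's front sits on the orange face at (215,145), the knob has not moved from (158,128), and the push is 10.9 N. Withdraw straight back.

Emit:
jog_arm:
  increments:
    - [5,[-0.05,0,0],[0,0,0]]
    - [5,[-0.15,0,0],[0,0,0]]
    - [5,[-0.3,0,0],[0,0,0]]
    - [5,[-0.6,0,0],[0,0,0]]
    - [5,[-1.5,0,0],[0,0,0]]
    - [5,[-3,0,0],[0,0,0]]
    - [5,[-5,0,0],[0,0,0]]
    - [5,[-7,0,0],[0,0,0]]

```text
clock: 14.4
tcp_pos: [0.4736, -0.1643, 0.2174]
tool_rot: [-0.0, 0.757, 0.653, 0.0]
force: [-0.1, 0.2, -0.4]
finger_gap: 0.0115
```

Emit:
jog_arm:
  increments:
    - [5,[-2,0,0],[0,0,0]]
    - [5,[-4,0,0],[0,0,0]]
    - [5,[-5,0,0],[0,0,0]]
    - [5,[-5,0,-2],[0,0,0]]
    - [5,[-5,0,-5],[0,0,0]]
    - [5,[-5,0,-7],[0,0,0]]
    - [5,[-5,0,-7],[0,0,0]]

```text
clock: 14.98
tcp_pos: [0.467, -0.2134, 0.2907]
tool_rot: [0.002, 0.758, 0.653, 0.001]
force: [1.3, -0.2, -1.5]
finger_gap: 0.0118
```

```bash
python3 go.py .665 -.103 .12 83; python3 - <<'E'
from h import *
p,d=read_camera("top");cv2.imwrite("pics/t6.png",cv2.resize(p[120:270,165:365],None,fx=4,fy=4,interpolation=cv2.INTER_CUBIC))
E
```

```text
t 14.98 gp [ 0.4678 -0.2137  0.1234] yaw 81.5 F [ 1.3  -0.21 -1.54] gap 0.0118
shift [13.85, 17.95, 0.41] turn [0.05, 0.01, -0.3]
```

View pics/t6.png

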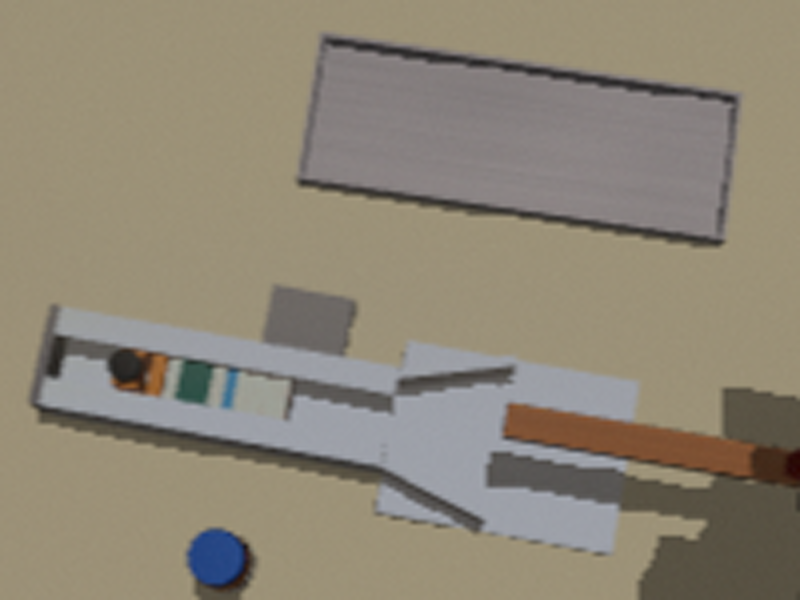

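The carton rests against the stop: orange edge (165,375) meets the carton's white end, and the knob is still at (127,364). The tray is empty and unmoved. Carry the stick back.

```bash
python3 go.py .661 -.127 .12 83
```

```text
t 15.03 gp [ 0.4673 -0.2136  0.1218] yaw 81.5 F [-0.54  0.7  -0.25] gap 0.0114
shift [11.42, 17.94, 0.24] turn [0.04, 0.01, -0.3]
```

Emit:
jog_arm:
  increments:
    - [5,[0.5,3,0],[0,0,0]]
    - [5,[2,6,0],[0,0,-0.1]]
    - [5,[4,9,0],[0,0,-0.2]]
    - [5,[6.5,12,0],[0,0,-0.3]]
    - [5,[9,15,0],[0,0,-0.3]]
    - [5,[11,17.5,0],[0,0,-0.3]]
    - [5,[11.4,17.9,0],[0,0,-0.3]]
    - [5,[11.4,17.9,0],[0,0,-0.3]]

```text
clock: 15.7
tcp_pos: [0.6616, -0.1242, 0.2856]
tool_rot: [-0.001, 0.748, 0.664, 0.0]
force: [0.6, -1.2, -1.1]
finger_gap: 0.0116
```

```bash
python3 go.py .661 -.127 .0445 83
```

```text
t 15.7 gp [ 0.6615 -0.1239  0.1183] yaw 83.23 F [ 0.59 -1.16 -1.06] gap 0.0116
shift [-0.3, -0.02, 7.38] turn [-0.01, -0.02, 0.05]
```

Emit:
jog_arm:
  increments:
    - [5,[-0.3,0,2],[0,0,0]]
    - [5,[-0.3,0,4],[0,0,0]]
    - [5,[-0.3,0,5.5],[0,0,0]]
    - [5,[-0.3,0,6.3],[0,0,0]]
    - [5,[-0.3,0,6.8],[0,0,0]]
    - [5,[-0.3,0,7.1],[0,0,0]]
    - [5,[-0.3,0,7.2],[0,0,0]]
    - [5,[-0.3,0,7.2],[0,0,0]]

```text
clock: 16.37
tcp_pos: [0.6599, -0.1301, 0.2159]
tool_rot: [0.0, 0.749, 0.663, 0.0]
force: [-0.3, 0.4, -1.0]
finger_gap: 0.0115
```

```bash
python3 go.py .661 -.127 .0435 83
```

```text
t 16.37 gp [ 0.66   -0.1302  0.0486] yaw 82.99 F [-0.32  0.4  -1.01] gap 0.0115
shift [0.33, 0.07, 0.51] turn [0.0, 0.0, -0.0]
```

Emit:
jog_arm:
  increments:
    - [5,[0.2,0,0.1],[0,0,0]]
    - [5,[0.2,0,0.2],[0,0,0]]
    - [5,[0.2,0,0.3],[0,0,0]]
    - [5,[0.2,0,0.35],[0,0,0]]
    - [5,[0.2,0,0.35],[0,0,0]]

```text
clock: 16.78
tcp_pos: [0.6602, -0.1279, 0.212]
tool_rot: [0.0, 0.749, 0.663, -0.0]
force: [0.4, -0.7, -0.6]
finger_gap: 0.0114
```

Emit:
jog_arm:
  increments:
    - [5,[0,0,0.05],[0,0,0]]
    - [5,[0,0,0.1],[0,0,0]]
    - [5,[0,0,0.1],[0,0,0]]

```text
clock: 17.03
tcp_pos: [0.6602, -0.128, 0.211]
tool_rot: [0.0, 0.749, 0.663, -0.0]
force: [1.2, 0.3, -0.8]
finger_gap: 0.012
```

Emit:
jog_arm:
  increments:
    - [5,[0,0,0.05],[0,0,0]]
    - [5,[0,0,0.08],[0,0,0]]
    - [5,[0,0,0.08],[0,0,0]]

```text
clock: 17.28
tcp_pos: [0.6602, -0.128, 0.2109]
tool_rot: [0.0, 0.749, 0.663, -0.0]
force: [-2.0, 0.1, 6.0]
finger_gap: 0.0112
```

Contact with the tray floor (6 N). Release and rise.

Emit:
jog_arm:
  increments:
    - [20,[0,0,-0.05],[0,0,0]]
    - [45,[0,0,-0.05],[0,0,0]]
    - [45,[0,0,-0.05],[0,0,0]]
    - [45,[0,0,-0.05],[0,0,0]]
    - [45,[0,0,-0.05],[0,0,0]]
    - [45,[0,0,-2],[0,0,0]]
    - [45,[0,0,-5],[0,0,0]]
    - [45,[0,0,-8],[0,0,0]]

```text
clock: 17.95
tcp_pos: [0.6598, -0.1278, 0.29]
tool_rot: [-0.001, 0.749, 0.663, -0.001]
force: [0.8, 0.2, 0.2]
finger_gap: 0.0422
```

Emit:
jog_arm:
  increments:
    - [45,[0,0,-4],[0,0,0]]
    - [45,[-4,0,-8],[0,0,0]]
    - [45,[-8,0,-11],[0,0,0]]
    - [45,[-12,0,-11],[0,0,0]]
    - [45,[-16,0,-11],[0,0,0]]
    - [45,[-16,0,-11],[0,0,0]]
    - [45,[-16,0,-11],[0,0,0]]

```text
clock: 18.53
tcp_pos: [0.6389, -0.293, 0.4002]
tool_rot: [0.001, 0.752, 0.66, -0.001]
force: [0.3, 0.7, -0.4]
finger_gap: 0.0418
```

```bash
python3 - <<'E'
from h import *
s=get_state();print(s["clock"],s["tcp_pos"],s["force"],s["finger_gap"])
p,d=read_camera("scene");cv2.imwrite("pics/s7.png",cv2.resize(p[180:300,175:375],None,fx=4,fy=4,interpolation=cv2.INTER_CUBIC))
q,d=read_camera("top");cv2.imwrite("pics/t7.png",q);h=cv2.cvtColor(q,cv2.COLOR_BGR2HSV).astype(int)
for u,v in((280,150),(310,155),(327,154)):print(dep("top",u,v,d[v,u]).round(4))
E
```

```text
18.5333 [ 0.63891517 -0.29302941  0.40020744] [ 0.26498754  0.68233222 -0.39600621] 0.04178531018519459
[ 0.6773 -0.0218  0.0119]
[ 0.6672 -0.0916  0.011 ]
[ 0.656  -0.1251  0.0549]
```

View pics/s7.png

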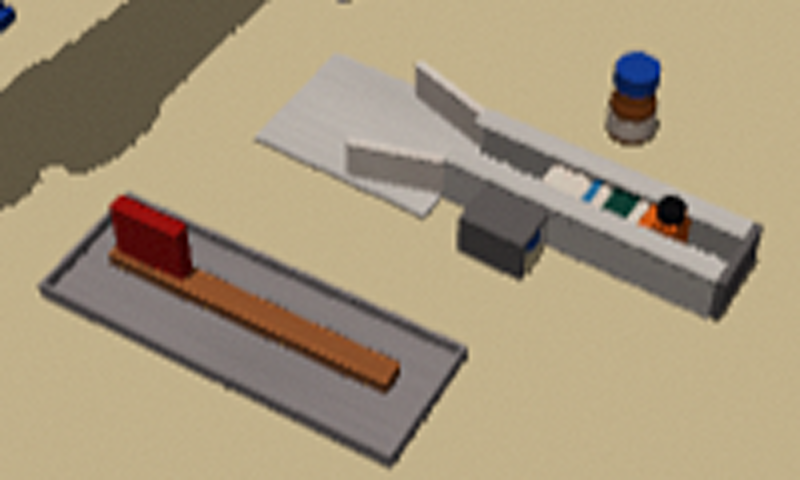

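The stick lies flat in the tray with its grip at (150,235), and the carton sits against the orange stop at (645,215). Handing in.

```bash
python3 -c "from station import manip;print(manip.finish_job())"
```

```text
the job is handed in; nothing more can be done
None
```

The carton is home against the orange depth stop, the stick is back flat in the steel tray and released, and I have handed the job in at about 18.6 s. No verdict is reported.

- **Feeding:** I held the wooden stick by its red grip and pushed the carton along the lane with the tip. The highest reading at the shoe was about 5 N, then 3 to 5 N of drag.
- **Finding the stop:** I felt for it in steps of about 1 mm. With the tip at lane x about 58 mm (carton front at about 128 mm), the push rose stiffly to 10.9 N, the highest force I read and well under the 18 N crush limit. I then withdrew the stick straight back.
- **Last checks:** The final pictures show the carton's front touching the orange face, with no visible gap. The stop's knob is where it started, to within what the picture resolves. The stick lies level in the tray, the vial still stands beside the lane, and the arm is clear and still. I did not look again at the basket and the spare carton, but the arm never went near them.
- **Disagreement:** The two cameras differed by about 5 mm in world x for the tray and lane, so I aligned the tip with the lane from the top picture alone. No check failed.

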